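# Load the imaging chamber, shut it and crank it locked

## Task

Load the green imaging chamber: keeping the blue slide box level, set it down (do not drop it) flat in the middle of the chamber, label up, with its long side parallel to the lid's hinge. Then shut the lid fully, and after that wind the crank clockwise, once round until its stop, so that the red bar locks the lid. Leave the lens can, the tape roll and the tip rack where they are.

Things in the scene. Friction and masses are not known exactly. Their poses are not given: they have to be found in the camera images.
- slide_box: Blue plastic slide box with a white label on top, 100 long (its x) x 56 wide (its y) x 36 mm high, about 0.18 kg, loose on the bench. Origin: centre of its underside. Grip it across the 56 mm.
- chamber: Sage-green open-topped steel chamber, fixed, 170 (x) x 200 (y) x 70 mm high, walls and floor 6 mm. Origin: centre of its underside; x points from its front to the lid's hinge, y along the hinge. Against its -y side stands a drive housing, 120 (x) x 150 (y) x 70 mm high, with the crank; beside the chamber a guide for the red bar rises to 100 mm.
- chamber_in (a point): Centre of the chamber's inner floor (6 mm above the bench), axes as the chamber's.
- lid (a joint): Angle of the green lid, rad: 0 shut, 1.57 standing upright. The lid is a plate 170 x 200 x 8 mm (0.3 kg) hinged on the chamber's far (+x) rim; its stiff hinge stays where it is left.
- lid_hinge (a point): Middle of the hinge line, at the chamber's far rim, on the underside of the lid; the hinge line runs along its y. Its frame turns with the lid: x points out of the lid away from its free edge, z out of the lid's outer face.
- lid_handle (a point): Middle of the lid's steel bar handle: a round bar 11 mm thick, 100 mm long along the hinge direction, standing 35 mm off the outer face (29 mm clear gap), 30 mm from the free edge, 140 mm from the hinge line. Axes as lid_hinge. With the lid up it faces away from the robot; with the lid shut it is on top, at the front.
- crank (a joint): Angle of the crank, rad, growing clockwise seen from above: 0 to 0.3 at the start (unlocked), stop at 6.6 (locked, a little over one turn). It takes about 2 N at the knob. It drives the red bar, which slides out 35 mm over the lid's edge.
- crank_axis (a point): Point on the crank's upright axis, at the height to grip the knob (139 mm over the bench). Axes as the chamber's.
- crank_knob (a point): Red upright crank knob, 22 mm thick, 42 mm high, turning freely on its pin, 50 mm from the crank's axis. This point is on its axis, 25 mm above its lower end and 17 mm below its top. The steel crank arm lies just under the knob.
- lens_can: Bystander: silver lens can with a black cap, 54 mm thick, 75 mm high. Origin: centre of its underside.
- tape_roll: Bystander: white tape roll lying flat, 100 mm across, 24 mm high. Origin: centre of its underside.
- tip_rack: Bystander: white and orange tip rack 85 (x) x 120 (y) x 60 mm high. Origin: centre of its underside.
Not all that is in view belongs to the job. Of the things shaped like the slide_box, the blue one is meant.

How it is judged:
On the way, in this order (a step that is already met when the one before it is completed fails the run):
1. the slide box is lowered by the gripper onto the chamber's floor, inside it, and not dropped (z of slide_box in the frame of chamber_in between -0.012 and 0.012 m and x of slide_box in the frame of chamber_in between -0.06 and 0.06 m and y of slide_box in the frame of chamber_in between -0.06 and 0.06 m and contact force between slide_box and the fingers above 0.3 N), for 0.05 s.
2. the slide box lies flat in the middle of the chamber, along the hinge, released, before the lid is shut (x of slide_box in the frame of chamber_in between -0.03 and 0.03 m and y of slide_box in the frame of chamber_in between -0.03 and 0.03 m and z of slide_box in the frame of chamber_in between -0.012 and 0.012 m and angle between slide_box's own z axis and vertical below 0.1 rad and angle between the x axis of slide_box and the y axis of chamber, either way round below 0.35 rad and contact force between slide_box and the fingers below 0.05 N), for 0.2 s.
3. the lid is shut (value of joint lid below 0.05 rad), for 0.1 s.
4. the crank is wound to its stop (value of joint crank above 6.4 rad), for 0.1 s.
At the end, for the whole second after the job is handed in: The slide box lies at rest and released on the chamber's floor, label up, within 30 mm of the middle each way and within 0.35 rad (20 degrees) of parallel to the hinge; the lid is shut (under 0.05 rad) and the crank stands at its stop (over 6.4 rad) (all of step 2 and linear speed of slide_box below 0.02 m/s and value of joint lid below 0.05 rad and value of joint crank above 6.4 rad); the robot touches nothing.
It fails at once if the slide box is tipped more than 0.6 rad (34 degrees) (angle between slide_box's own z axis and vertical above 0.6 rad).
It fails at once if the lens can is moved by more than 30 mm (distance of lens_can from where it was at the start of the episode above 0.03 m).
It fails at once if the tape roll is moved by more than 30 mm (distance of tape_roll from where it was at the start of the episode above 0.03 m).
It fails at once if the tip rack is moved by more than 30 mm (distance of tip_rack from where it was at the start of the episode above 0.03 m).
It also fails if it takes over 72 s, if anything falls off the work surface, if the arm or the gripper's body presses on something with over 40 N, if the wrist force passes 120 N, or if a joint passes its speed limit or range.

## Robot

A 6-joint arm with a two-finger parallel gripper is mounted at the origin on the work surface. World frame = base frame: x ahead of the robot, y to its left, z up, the work surface at z = 0. Lengths are in m, angles in rad, forces in N, time in s.
With the tool pointing down it reaches from about 0.375 to 0.75 m from the base axis. Payload 9 kg.
Tool frame: the origin (TCP) lies at the very end of the fingers, on their centre line; the grasp point (between the pads) lies 19 mm behind it; z points along the fingers, y is the line along which they close (so a half turn about z gives the same grasp; the last joint's range is limited). The gripper opens to 85 mm and grips with 20 to 120 N. Pads are 22 mm wide; open, the fingers measure 114 mm over their backs; the gripper's body (76 mm by 85 mm) begins 54 mm behind the grasp point. The pads swing forward as they close: fully open they stand 13 mm farther back than shut.
Start: joints at [-0.218, 0.104, 0.097, 1.564, 0, 1.353], TCP at [0.6, 0, 0.231] pointing down, gripper open.
Joint ranges: [-2.99, 2.99], [-0.84, 1.86], [-1.1, 1.16], [-1.84, 2.11], [-1.51, 1.56], [-3.14, 3.14]. Speed limits (rad/s): [2.22, 2.22, 2.57, 3.14, 3.14, 3.14].

## Interface

Orientations are given as [roll, pitch, yaw] about the fixed x, y, z axes, in that order (R = Rz(yaw) Ry(pitch) Rx(roll)).
In Python, from workcell import * gives the robot as it stands.
- The arm moves only by the tool carry_out, never from a script. Its arguments are lists of equal length, an entry for each row: "translation": the shift along the tool's x, y, z in mm, a list of three; "spin": the turn about the tool's z in rad. In form: {"translation": [[x, y, z], ...], "spin": [spin, ...]}. A call has 1 to 10 rows; each row shifts and turns the commanded pose from where the row before left it, along the tool's axes as they then stand; what a row does not reach is not made up. A row lasts 1/8 s, in which the tool goes at most 62.5 mm and 10.7 degrees, less where a joint would pass 70% of its speed; a pose out of reach is approached as far as the arm can. A call with a gripper value outside its range is refused whole. "claw" is the closure, from 0 (fully open) to 1 (shut), set as the call begins (left out, the last holds). The fingers move at their own pace and stop on an object; "squeeze" is the grip in N (left out, the last holds). Time passes only in rows, so rows that do not move let the fingers close. It gives the time, the measured TCP pose, the force, the opening and the grip force at its end, in the units of the state.
- get_state(): the state, without advancing time (a new reading comes with each control period).
- grab_frame(name): name is "scene" or "side" or "wrist"; returns the picture (400x640x3 uint8, red, green, blue); there is no depth.
- camera_model(name): a dict with "intrinsics" (3x3 intrinsics, pixels), "view" (4x4, takes a point from world to camera coordinates). Camera axes: x right, y up, looking along -z (the intrinsics and any distortion apply to the point x, -y, -z); pixel columns grow to the right and rows downward; lengths in m; the calibration is good to about 2 mm. The wrist camera is an equidistant fisheye: a pixel r from the principal point sees the ray r / f radians off the axis. A picture is of the moment at which its call begins: read the wrist's pose just before it. camera_model takes no time and is no camera call; for the wrist camera it gives the pose at the moment of the call.
- close_job(): hands the job in; it is judged then, once.
The state is a dict: "time_s": time; "q": joint angles; "qd": joint speeds; "joint_efforts": joint torques, N m; "eef_pos": TCP position; "orientation": TCP orientation; "force": force on the tool from outside, world axes, zero at the start; "wrist_torque": the same for the moment, N m; "opening": finger opening in m; "grasp_force": force on a finger pad.
Only numpy, scipy, OpenCV 4.12 (cv2) and the standard library are available. Lean on these libraries where they do the work, as an engineer would, in place of code of your own. Each camera call takes 0.05 s, during which the arm holds its last target. There are 200 camera calls.

## Working session

There is one attempt and no reset: what is moved stays moved. The work goes in short steps, Python scripts to look and compute and a tool call to move; the robot and the scene stay as the last step left them, time stands still between calls to the robot, and variables do not carry over. Pictures are saved under pics/ and viewed, at most 10 in all, crops included, and the job is handed in when it is done.

Besides the shell and the picture viewer there is one more tool, called after "Request:" as name(argument=value, ...) on one line, values as JSON. carry_out: Moves the arm, as the interface text tells. Its arguments: {"type":"object","properties":{"translation":{"type":"array"},"spin":{"type":"array"},"claw":{"type":"number"},"squeeze":{"type":"number"}},"required":["translation","spin"]}

```bash
mkdir -p pics; cat > h.py <<'E'
from workcell import *
import numpy as np, cv2
def save(n,f): 
    im=grab_frame(n); cv2.imwrite(f'pics/{f}.png',im[:,:,::-1]); return im
def ray(m,u,v,fish=False):
    K=np.array(m["intrinsics"]);V=np.array(m["view"]);R=V[:3,:3];c=-R.T@V[:3,3]
    x=(u-K[0,2])/K[0,0];y=(v-K[1,2])/K[1,1]
    if fish:
        r=np.hypot(x,y);s=np.sin(r)/r if r>1e-9 else 1
        d=np.array([x*s,-y*s,-np.cos(r)])
    else: d=np.array([x,-y,-1.])
    return c,R.T@d
def onz(m,u,v,z,fish=False):
    c,d=ray(m,u,v,fish);return c+d*(z-c[2])/d[2]
def proj(m,p):
    K=np.array(m["intrinsics"]);V=np.array(m["view"]);q=V[:3,:3]@np.array(p)+V[:3,3]
    return K[0,0]*q[0]/-q[2]+K[0,2],K[1,1]*-q[1]/-q[2]+K[1,2]
def tri(m1,p1,m2,p2):
    c1,d1=ray(m1,*p1);c2,d2=ray(m2,*p2)
    A=np.c_[d1,-d2];t=np.linalg.lstsq(A,c2-c1,rcond=None)[0]
    a=c1+d1*t[0];b=c2+d2*t[1];return (a+b)/2,np.linalg.norm(a-b)
E
python3 - <<'E'
from h import *
for n in("scene","side"):
    save(n,n+"0");m=camera_model(n);V=np.array(m["view"]);print(n,m["intrinsics"],(-V[:3,:3].T@V[:3,3]).round(3),{k:v for k,v in m.items() if k not in("intrinsics","view")})
a=cv2.imread('pics/scene0.png');save("wrist","wrist0");print(get_state())
E
```

```text
scene [[421.81515022   0.         320.85864283]
 [  0.         421.81515022 190.43605219]
 [  0.           0.           1.        ]] [1.018 0.563 0.646] {}
side [[389.51754201   0.         325.17242557]
 [  0.         389.51754201 203.22259297]
 [  0.           0.           1.        ]] [ 0.415 -0.476  0.768] {}
{'time_s': 0.15, 'q': array([-2.17713246e-01,  1.04580248e-01,  9.66873342e-02,  1.56389145e+00,
        2.28775881e-06,  1.35308710e+00]), 'qd': array([ 0.00100113, -0.00119882,  0.0015167 , -0.00127466,  0.00141552,
        0.00173194]), 'joint_efforts': array([ 3.56894714e-03, -5.57353413e+01,  5.04006886e+01,  1.24952567e-02,
       -2.60494489e-04,  1.42527287e-05]), 'eef_pos': array([5.99764183e-01, 5.44651415e-05, 2.30712041e-01]), 'orientation': array([-3.14062843e+00, -2.15644272e-04,  1.57079220e+00]), 'force': array([ 0.12194258, -0.2113948 ,  0.89328164]), 'wrist_torque': array([ 0.01292084, -0.01680793, -0.03184072]), 'grasp_force': 0.0, 'opening': 0.08538442922565292}
```

View pics/scene0.png

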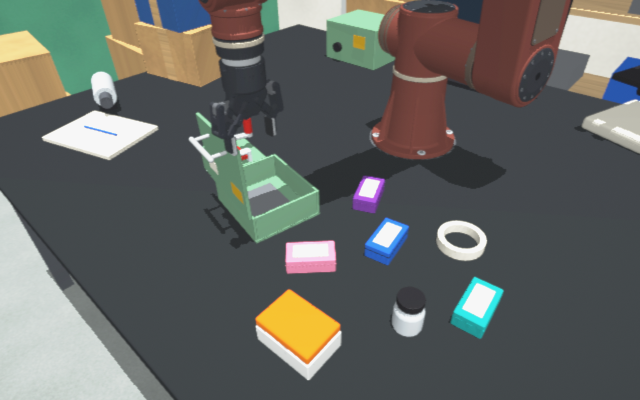

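View pics/side0.png

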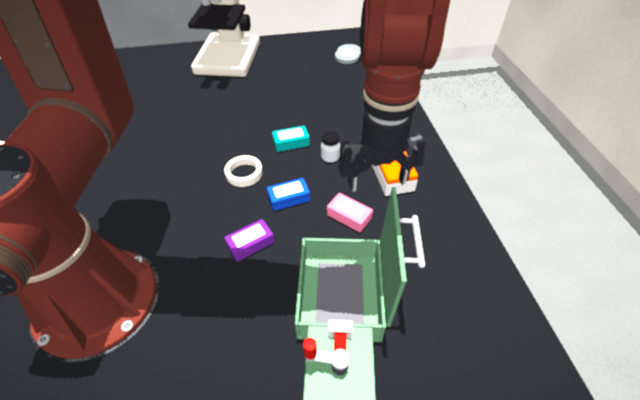

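The scene view shows the blue box at about (387,240), the chamber at about (265,195) with its lid up, the can at (409,312), the tape at (461,240) and the rack at (298,330). In the side view the blue box is at (288,194), the chamber at (340,288), the red knob at (310,348), the crank hub at about (340,360) and the handle at (418,240).

```bash
python3 - <<'E'
from h import *
for n,roi in(("scene",(360,210,420,270)),("side",(260,170,316,215))):
    a=cv2.imread(f'pics/{n}0.png');m=camera_model(n);x0,y0,x1,y1=roi
    s=a[y0:y1,x0:x1].astype(int);w=((s.min(2)>170)).astype(np.uint8)
    k,l,st,ce=cv2.connectedComponentsWithStats(w);i=1+st[1:,4].argmax()
    c,_=cv2.findContours((l==i).astype(np.uint8),0,2);W=np.array([onz(m,p[0][0]+x0,p[0][1]+y0,.036)[:2] for p in c[0]],np.float32)
    r=cv2.minAreaRect(W*1000);print(n,st[i],r,cv2.boxPoints(r).round())
    # blue outline
    b=((s[:,:,0]>s[:,:,2]+50)&(s[:,:,0]>90)|(l==i)).astype(np.uint8)
    c,_=cv2.findContours(b,0,2);c=max(c,key=cv2.contourArea);print([tuple(p[0]+[x0,y0]) for p in cv2.approxPolyDP(c,2,True)])
for n in("scene","side"):
    a=cv2.imread(f'pics/{n}0.png');m=camera_model(n);s=a.astype(int)
    r=((s[:,:,2]>150)&(s[:,:,1]<60)&(s[:,:,0]<60)).astype(np.uint8)
    k,l,st,ce=cv2.connectedComponentsWithStats(r)
    print(n,[(list(st[i]),ce[i].round(1)) for i in range(1,k) if st[i,4]>15])
a=cv2.imread('pics/side0.png')[180:400,285:435];b=cv2.imread('pics/scene0.png')[105:245,185:325]
b=cv2.resize(b,None,fx=2.7,fy=2.7,interpolation=2)
a=cv2.resize(a,None,fx=2.7,fy=2.7,interpolation=2)
o=np.zeros((600,800,3),np.uint8);o[:a.shape[0],:a.shape[1]]=a;o[:b.shape[0],410:410+b.shape[1]]=b
cv2.imwrite('pics/crop1.png',o)
E
```

```text
scene [ 13  12  29  26 413] ((442.12890625, 215.2421875), (73.37718963623047, 36.79779052734375), 9.750727653503418) [[403. 227.]
 [409. 191.]
 [481. 203.]
 [475. 240.]]
[(np.int64(385), np.int64(217)), (np.int64(366), np.int64(241)), (np.int64(364), np.int64(255)), (np.int64(387), np.int64(265)), (np.int64(407), np.int64(237)), (np.int64(408), np.int64(225))]
side [ 13  11  31  17 342] ((443.37384033203125, 217.90304565429688), (74.85832977294922, 41.6123161315918), 8.906123161315918) [[403. 233.]
 [410. 192.]
 [484. 203.]
 [477. 244.]]
[(np.int64(303), np.int64(177)), (np.int64(266), np.int64(187)), (np.int64(273), np.int64(210)), (np.int64(309), np.int64(201)), (np.int64(310), np.int64(191))]
scene [([np.int32(243), np.int32(118), np.int32(9), np.int32(15), np.int32(93)], array([247.2, 125.7]))]
side [([np.int32(335), np.int32(333), np.int32(10), np.int32(15), np.int32(143)], array([339.6, 339.8])), ([np.int32(303), np.int32(340), np.int32(13), np.int32(19), np.int32(106)], array([308.8, 351.7]))]
```

View pics/crop1.png

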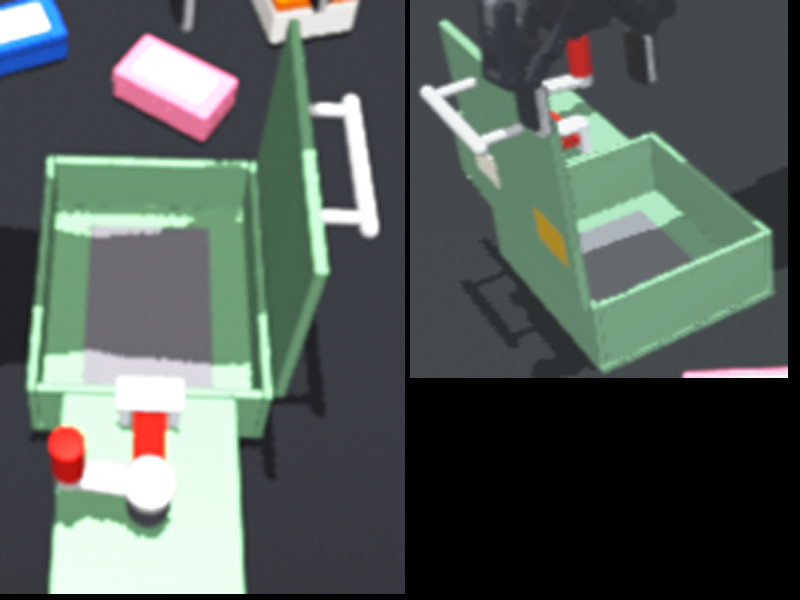

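The crop shows the rim corners in side pixels at about (303,238), (380,239), (296,323) and (385,326). The lid's free-edge corners are at about (394,188) and (404,280). The knob top is at (310,342), the hub at (341,359), and the bar and its guide are at (340,330).

```bash
python3 - <<'E'
from h import *
S=camera_model("side");C=camera_model("scene")
f=lambda u,v:(285+u/2.7,180+v/2.7)
g=lambda u,v:(185+(u-410)/2.7,105+v/2.7)
P=[onz(S,*f(*p),.07) for p in[(48,157),(257,160),(270,393),(30,387)]]
print("side rim FL+y,HL+y,H-y,F-y");print(np.array(P).round(3),np.mean(P,0).round(4))
for i in range(4):print(np.linalg.norm(P[i]-P[i-1]).round(3),np.degrees(np.arctan2(*(P[i]-P[i-1])[[1,0]])).round(1))
Q=[onz(C,*g(*p),.07) for p in[(772,230),(655,137),(596,305)]];print("scene F+y,F-y,H+y");print(np.array(Q).round(3))
kt=onz(S,*f(67,437),.156);kb=onz(S,*f(67,480),.114);print("knob",kt,kb,"scene kb",onz(C,*g(578,80),.114), "mid red", onz(C,247.2,125.7,.135))
for z in(.12,.13,.139):print("hub",z,onz(S,*f(150,478),z))
# lid corners: ray with plane through hinge-corner perpendicular to y
for p,yy in((f(296,22),P[1][1]),(f(324,270),P[2][1])):
    c,d=ray(S,*p);t=(yy-c[1])/d[1];print("lid",c+d*t)
E
```

```text
side rim FL+y,HL+y,H-y,F-y
[[ 0.457  0.031  0.07 ]
 [ 0.624 -0.003  0.07 ]
 [ 0.579 -0.196  0.07 ]
 [ 0.416 -0.161  0.07 ]] [ 0.5191 -0.082   0.07  ]
0.196 78.0
0.17 -11.6
0.198 -103.2
0.166 167.9
scene F+y,F-y,H+y
[[ 0.456  0.034  0.07 ]
 [ 0.419 -0.151  0.07 ]
 [ 0.618 -0.004  0.07 ]]
knob [ 0.43345016 -0.23417356  0.156     ] [ 0.43052    -0.24397393  0.114     ] scene kb [ 0.44297681 -0.22767159  0.114     ] mid red [ 0.43551685 -0.23274782  0.135     ]
hub 0.12 [ 0.48019262 -0.25417511  0.12      ]
hub 0.13 [ 0.47918754 -0.25759271  0.13      ]
hub 0.139 [ 0.47828297 -0.26066855  0.139     ]
lid [ 0.63490193 -0.00299699  0.23170362]
lid [ 0.59186375 -0.19558213  0.23306132]
```

Request:
carry_out(translation=[[43,-31.5,0],[43,-31.5,0],[43,-31.5,0],[43,-31.5,0],[44,-31,0],[0,0,0]], spin=[0,0,0,0,0,0], claw=0)

```text
time_s: 0.9
eef_pos: [0.4411, 0.2184, 0.2315]
orientation: [3.142, -0.0, 1.575]
force: [-0.5, -1.1, -0.2]
opening: 0.0854
grasp_force: 0.0
```

Request:
carry_out(translation=[[0,0,0],[0,0,0],[0,0,0],[0,0,0],[0,0,0],[0,0,0],[0,0,0],[0,0,0],[0,0,0],[0,0,0]], spin=[-0.175,-0.175,-0.175,-0.175,-0.175,-0.175,-0.175,-0.175,-0.175,-0.158])

```text
time_s: 2.15
eef_pos: [0.4435, 0.2153, 0.231]
orientation: [-3.141, -0.0, -2.975]
force: [-0.4, -0.2, -0.2]
opening: 0.0853
grasp_force: 0.0
```

```bash
python3 - <<'E'
from h import *
S=camera_model("side");C=camera_model("scene")
f=lambda u,v:(285+u/2.7,180+v/2.7)
g=lambda u,v:(185+(u-410)/2.7,105+v/2.7)
print("handle -y/+y ends");print(tri(S,f(370,230),C,g(427,92)),tri(S,f(351,98),C,g(483,150)))
print("crossed",tri(S,f(351,98),C,g(427,92)))
s=get_state();print(s["q"].round(3),s["eef_pos"].round(4),s["orientation"].round(3))
save("wrist","wrist1");save("scene","scene1")
E
```

```text
handle -y/+y ends
(array([ 0.63554157, -0.16119329,  0.20949463]), np.float64(0.0019462595362220256)) (array([ 0.65815289, -0.0586555 ,  0.21006401]), np.float64(0.003047628870179157))
crossed (array([ 0.65556259, -0.092626  ,  0.24626942]), np.float64(0.02690646128796831))
[ 0.186 -0.223 -0.218  1.576 -0.     0.019] [0.4435 0.2153 0.231 ] [-3.141 -0.    -2.975]
```

View pics/wrist1.png

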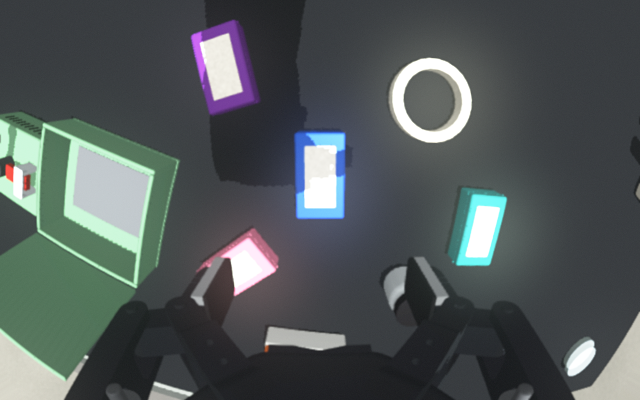

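The wrist view shows the blue box centred laterally at (320,175) and aligned with the fingers. I'll descend and grip.

Request:
carry_out(translation=[[0,0,50],[0,0,50],[0,0,45],[0,0,40],[0,0,20],[0,0,14],[0,0,0],[0,0,0]], spin=[0,0,0,0,0,0,0,0])

```text
time_s: 3.25
eef_pos: [0.4439, 0.2161, 0.0133]
orientation: [-3.142, 0.002, -2.98]
force: [0.8, -0.7, 0.3]
opening: 0.0856
grasp_force: 0.0
```

Request:
carry_out(translation=[[0,0,0],[0,0,0],[0,0,0],[0,0,0],[0,0,0],[0,0,0],[0,0,0],[0,0,0]], spin=[0,0,0,0,0,0,0,0], claw=1, squeeze=40)

```text
time_s: 4.25
eef_pos: [0.4437, 0.2161, 0.0133]
orientation: [-3.141, 0.002, -2.98]
force: [-1.0, -1.3, 7.1]
opening: 0.0551
grasp_force: 43.2
```

Request:
carry_out(translation=[[0,0,-20],[0,0,-35],[0,0,-45],[0,0,-37],[0,0,0]], spin=[0,0,0,0,0])

```text
time_s: 4.88
eef_pos: [0.4448, 0.2164, 0.1524]
orientation: [3.141, 0.005, -2.979]
force: [0.5, -0.2, -1.7]
opening: 0.0557
grasp_force: 43.1
```

Request:
carry_out(translation=[[-2,-26,0],[-3,-40,0],[-4,-40,0],[-4,-40,0],[-4,-40,0],[-4,-40,0],[-3,-40,0],[-2,-25,0],[0,-15,0],[0,0,0]], spin=[0,0,0,0,0,0,0,0,0,0])

```text
time_s: 6.12
eef_pos: [0.5177, -0.082, 0.1485]
orientation: [3.141, -0.001, -2.98]
force: [0.0, 0.8, -1.4]
opening: 0.055
grasp_force: 43.1
```

Request:
carry_out(translation=[[0,0,0],[0,0,0],[0,0,0],[0,0,0],[0,0,0],[0,0,0],[0,0,0],[0,0,0],[0,0,0]], spin=[-0.1,-0.16,-0.16,-0.16,-0.16,-0.16,-0.16,-0.13,0])

```text
time_s: 7.25
eef_pos: [0.5179, -0.0806, 0.1491]
orientation: [3.141, 0.0, -1.789]
force: [-0.1, 0.1, -2.1]
opening: 0.0551
grasp_force: 43.0
```

```bash
python3 - <<'E'
from h import *
s=get_state();print(s["q"].round(3),s["eef_pos"].round(4),s["orientation"].round(3),s["grasp_force"])
save("side","side2")
E
```

```text
[-0.404 -0.128 -0.282  1.417  0.    -1.757] [ 0.5179 -0.0806  0.1491] [ 3.141  0.    -1.789] 43.04485023021698
```

View pics/side2.png

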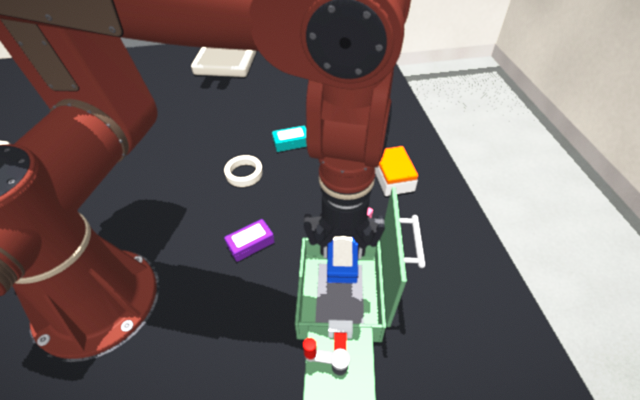

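The side view shows the blue box at (342,260), held over the chamber between the front wall and the lid. I'll lower it.

Request:
carry_out(translation=[[0,0,20],[0,0,35],[0,0,35],[0,0,20],[0,0,10],[0,0,5],[0,0,2],[0,0,0]], spin=[0,0,0,0,0,0,0,0])

```text
time_s: 8.3
eef_pos: [0.5186, -0.082, 0.0229]
orientation: [-3.141, -0.0, -1.79]
force: [-0.1, 1.0, -1.4]
opening: 0.0549
grasp_force: 43.0
```

Request:
carry_out(translation=[[0,0,1.5],[0,0,1],[0,0,1],[0,0,0],[0,0,0]], spin=[0,0,0,0,0])

```text
time_s: 8.93
eef_pos: [0.5182, -0.0818, 0.0193]
orientation: [-3.141, -0.0, -1.789]
force: [-2.7, 0.2, 4.8]
opening: 0.0553
grasp_force: 43.8
```

Request:
carry_out(translation=[[0,0,0.5],[0,0,0],[0,0,0]], spin=[0,0,0])

```text
time_s: 9.3
eef_pos: [0.5183, -0.0819, 0.0193]
orientation: [-3.141, -0.0, -1.789]
force: [-4.2, 1.3, 10.2]
opening: 0.0551
grasp_force: 44.5
```

Request:
carry_out(translation=[[0,0,0],[0,0,0],[0,0,0],[0,0,0],[0,0,0],[0,0,0]], spin=[0,0,0,0,0,0], claw=0.1)

```text
time_s: 10.05
eef_pos: [0.5181, -0.0818, 0.0183]
orientation: [-3.142, 0.0, -1.789]
force: [0.7, -0.3, -0.0]
opening: 0.0766
grasp_force: 0.0
```

Request:
carry_out(translation=[[0,0,-10],[0,0,-30],[0,0,-50],[0,0,-50],[0,0,-50],[0,0,-50],[0,0,-20],[0,0,0]], spin=[0,0,0,0,0,0,0,0], claw=0.7)

```text
time_s: 11.05
eef_pos: [0.5188, -0.0821, 0.2803]
orientation: [-3.138, -0.001, -1.789]
force: [-0.3, -1.3, -1.4]
opening: 0.0541
grasp_force: 45.1
```

```bash
python3 - <<'E'
from h import *
s=get_state();print(s["q"].round(3),s["eef_pos"].round(4),s["orientation"].round(3),s["opening"])
m=camera_model("wrist");V=np.array(m["view"]);c=-V[:3,:3].T@V[:3,3];print(m["intrinsics"],c.round(3),V[2,:3])
a=save("wrist","wrist3")
E
```

```text
[-0.406 -0.111 -0.028  1.651  0.    -1.758] [ 0.5188 -0.0821  0.2803] [-3.138e+00 -1.000e-03 -1.789e+00] 0.05414411589428001
[[309.70691629   0.         319.16466372]
 [  0.         309.70691629 203.15849085]
 [  0.           0.           1.        ]] [ 0.501 -0.158  0.422] [-0.06889525 -0.29167856  0.954032  ]
```

View pics/wrist3.png

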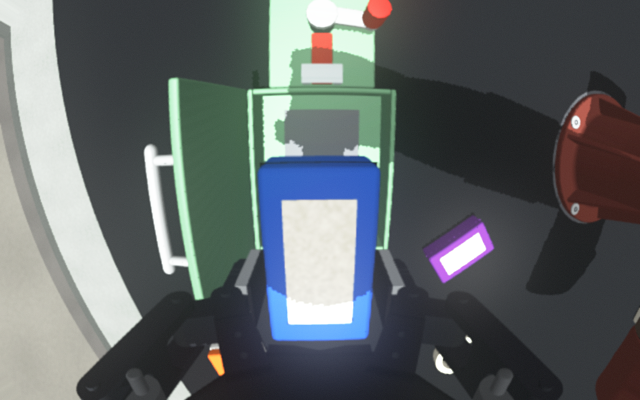

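My mistake: the new claw value acts at the start of a call, so the gripper re-gripped the box and lifted it. The wrist view shows it level and centred in the fingers at (320,250). I'll set it down again gently.

Request:
carry_out(translation=[[0,0,20],[0,0,40],[0,0,50],[0,0,50],[0,0,40],[0,0,20],[0,0,5],[0,0,3],[0,0,0]], spin=[0,0,0,0,0,0,0,0,0], claw=1)

```text
time_s: 12.22
eef_pos: [0.5185, -0.0819, 0.0509]
orientation: [-3.141, -0.0, -1.789]
force: [-0.2, -0.5, -0.9]
opening: 0.0544
grasp_force: 45.1
```

```bash
python3 - <<'E'
from h import *
s=get_state();print(s["eef_pos"].round(4),s["force"])
a=save("side","side4");cv2.imwrite('pics/c4.png',cv2.resize(a[200:350,260:440,::-1],None,fx=4,fy=4,interpolation=2))
E
```

```text
[ 0.5185 -0.0819  0.0509] [-0.19361011 -0.47333388 -0.90916161]
```

View pics/c4.png

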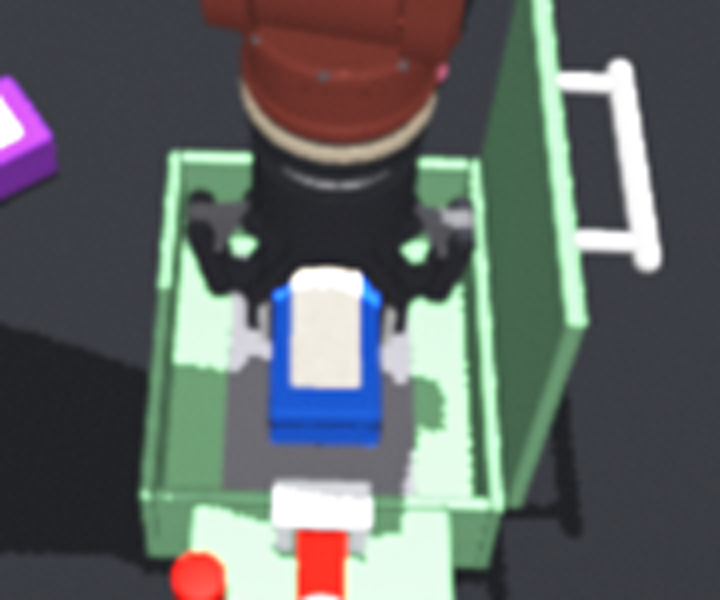

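The crop shows the box level and centred in the chamber, with its near edge at about (325,430). I'll lower it in small steps until it touches.

Request:
carry_out(translation=[[0,0,4],[0,0,4],[0,0,3],[0,0,3],[0,0,0]], spin=[0,0,0,0,0])

```text
time_s: 12.9
eef_pos: [0.5179, -0.0817, 0.036]
orientation: [3.141, 0.0, -1.789]
force: [0.6, 0.0, -1.0]
opening: 0.0542
grasp_force: 45.1
```

Request:
carry_out(translation=[[0,0,2],[0,0,2],[0,0,0],[0,0,0]], spin=[0,0,0,0])

```text
time_s: 13.4
eef_pos: [0.5184, -0.0819, 0.0331]
orientation: [-3.141, -0.0, -1.789]
force: [-2.7, 1.0, 6.6]
opening: 0.0544
grasp_force: 45.9
```

Request:
carry_out(translation=[[0,0,0.5],[0,0,0],[0,0,0],[0,0,0],[0,0,0],[0,0,0],[0,0,0]], spin=[0,0,0,0,0,0,0], claw=0.1)

```text
time_s: 14.28
eef_pos: [0.5181, -0.0818, 0.0318]
orientation: [-3.141, -0.0, -1.789]
force: [-0.7, -0.8, -0.3]
opening: 0.0766
grasp_force: 0.0
```

Request:
carry_out(translation=[[0,0,-10],[0,0,-30],[0,0,-50],[0,0,-50],[0,0,-50],[0,0,-40],[0,0,-17],[0,0,0]], spin=[0,0,0,0,0,0,0,0])

```text
time_s: 15.28
eef_pos: [0.5187, -0.082, 0.2808]
orientation: [-3.138, -0.001, -1.789]
force: [0.5, -0.1, -0.2]
opening: 0.0771
grasp_force: 0.0
```

Request:
carry_out(translation=[[0,0,0],[0,0,0],[0,0,0],[0,0,0]], spin=[0,0,0,0], claw=0.7)

```text
time_s: 15.78
eef_pos: [0.518, -0.0817, 0.2785]
orientation: [3.141, 0.0, -1.789]
force: [-0.8, 1.2, -0.2]
opening: 0.0256
grasp_force: 0.0
```

```bash
python3 - <<'E'
from h import *
s=get_state();print(s["q"].round(3),s["eef_pos"].round(4),s["orientation"].round(3),s["opening"])
m=camera_model("wrist")
a=save("wrist","wrist5").astype(int)
b=((a[:,:,2]>a[:,:,0]+60)).astype(np.uint8);k,l,st,ce=cv2.connectedComponentsWithStats(b)
for i in range(1,k):
    if st[i,4]>300: print(st[i],ce[i].round(1))
lab=((a.min(2)>130)&(np.ptp(a,axis=2)<40)).astype(np.uint8);k,l,st,ce=cv2.connectedComponentsWithStats(lab)
for i in range(1,k):
    if st[i,4]>150: print("w",st[i],ce[i].round(1),onz(m,*ce[i],.042,True).round(3))
r=((a[:,:,0]>150)&(a[:,:,1]<70)&(a[:,:,2]<70)).astype(np.uint8);k,l,st,ce=cv2.connectedComponentsWithStats(r)
for i in range(1,k):
    if st[i,4]>15: print("r",st[i],ce[i].round(1),onz(m,*ce[i],.156,True).round(3))
E
```

```text
[-0.406 -0.11  -0.03   1.651  0.    -1.758] [ 0.518  -0.0817  0.2785] [ 3.141  0.    -1.789] 0.025595958830910943
[ 296  128   45   79 1902] [318.2 165.9]
w [    0     0   147   352 16609] [ 62.  172.5] [ 0.924 -0.184  0.042]
w [ 269    0   96   86 3699] [305.   28.6] [ 0.495 -0.259  0.042]
w [330  29  42  31 841] [351.7  42.2] [ 0.444 -0.23   0.042]
w [  0  57   9  56 280] [ 2.7 87. ] [ 1.052 -0.391  0.042]
w [299  62  43  21 878] [320.   72.3] [ 0.49  -0.201  0.042]
w [ 262   96  116  128 6638] [313.8 177.3] [ 0.526 -0.076  0.042]
w [    0   123   111   277 16214] [ 37.6 304.4] [1.202 0.055 0.042]
w [ 304  141   29   56 1554] [318.5 168.7] [ 0.517 -0.085  0.042]
w [ 141  145   45  130 1863] [157.3 208.4] [ 0.752 -0.084  0.042]
w [439 233  46  42 879] [462.  253.9] [0.338 0.081 0.042]
w [ 291  290   49   42 1074] [311.4 311.2] [0.575 0.123 0.042]
```

View pics/wrist5.png

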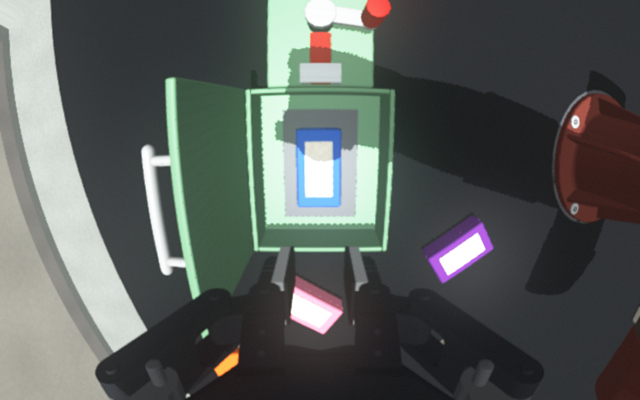

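The wrist view shows the box lying flat and centred in the chamber at (318,167). The handle bar runs from (149,151) to (168,270), the knob is at (376,10) and the hub at (320,13). I'll check the bar position by ray.

```bash
python3 - <<'E'
from h import *
m=camera_model("wrist")
e1,e2=[onz(m,*p,.209,True) for p in((149,151),(168,270))];print("bar",e1,e2,(e1+e2)/2,np.linalg.norm(e1-e2))
P=[onz(m,*p,.07,True) for p in((249,91),(394,91),(389,248),(253,249))];print(np.array(P).round(3),np.mean(P,0))
print("knob",onz(m,376,9,.156,True))
for z in(.12,.13,.139):print("hub",onz(m,320,13,z,True))
E
```

```text
bar [ 0.63225962 -0.1615501   0.209     ] [ 0.65438799 -0.06241962  0.209     ] [ 0.6433238  -0.11198486  0.209     ] 0.10157025108248927
[[ 0.573 -0.197  0.07 ]
 [ 0.413 -0.161  0.07 ]
 [ 0.451  0.028  0.07 ]
 [ 0.62  -0.009  0.07 ]] [ 0.51429017 -0.08473536  0.07      ]
knob [ 0.43378142 -0.23508194  0.156     ]
hub [ 0.47896002 -0.25108371  0.12      ]
hub [ 0.47967626 -0.24797308  0.13      ]
hub [ 0.48032088 -0.24517351  0.139     ]
```

Request:
carry_out(translation=[[0,-20,0],[0,-36,0],[0,-36,0],[0,-25,0],[0,-14,0],[0,0,0]], spin=[0,0,0,0,0,0])

```text
time_s: 16.58
eef_pos: [0.6463, -0.1103, 0.2779]
orientation: [3.141, 0.0, -1.789]
force: [-0.1, 0.4, 0.1]
opening: 0.0258
grasp_force: 0.0
```

```bash
python3 - <<'E'
from h import *
s=get_state();print(s["eef_pos"].round(4),s["q"].round(3))
a=save("side","side6")[170:300,340:460,::-1];b=save("scene","scene6")[80:210,170:300,::-1];c=save("wrist","wrist6")[200:400,120:520,::-1]
o=np.zeros((600,800,3),np.uint8);a=cv2.resize(a,None,fx=3,fy=3,interpolation=2);b=cv2.resize(b,None,fx=3,fy=3,interpolation=2)
o[:390,:360]=a;o[:390,400:790]=b;o[400:600,200:600]=c
cv2.imwrite('pics/c6.png',o)
E
```

```text
[ 0.6463 -0.1103  0.2779] [-0.368  0.302  0.405  1.675 -0.    -1.72 ]
```

View pics/c6.png

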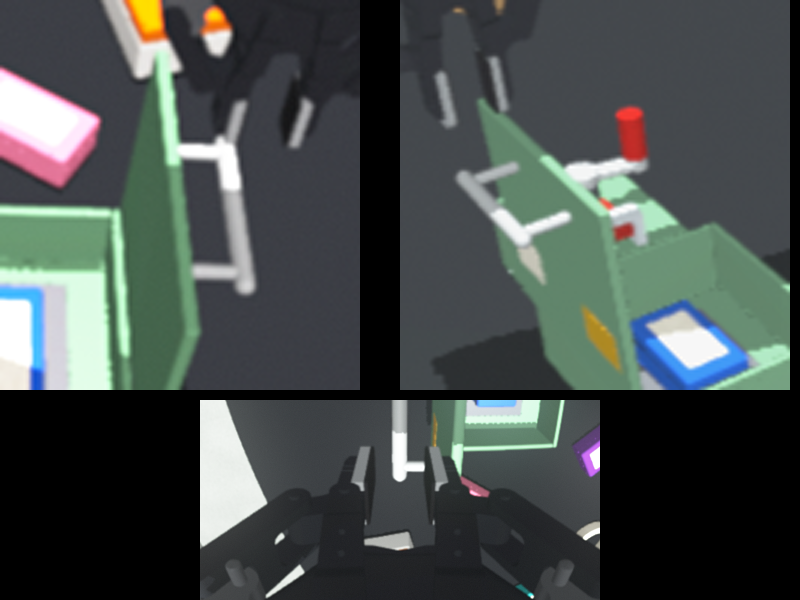

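The crop shows the bar centred between the fingers (wrist px 319) and the plate edge outside the right finger. I'll descend over the bar.

Request:
carry_out(translation=[[0,0,15],[0,0,15],[0,0,10],[0,0,10],[0,0,0]], spin=[0,0,0,0,0])

```text
time_s: 17.35
eef_pos: [0.6455, -0.11, 0.2279]
orientation: [3.14, 0.0, -1.789]
force: [0.6, -0.0, -0.1]
opening: 0.0254
grasp_force: 0.0
```

Request:
carry_out(translation=[[0,0,12],[0,0,12],[0,0,7],[0,0,0]], spin=[0,0,0,0])

```text
time_s: 17.85
eef_pos: [0.6463, -0.1102, 0.1983]
orientation: [-3.14, -0.0, -1.789]
force: [1.2, 1.2, 2.4]
opening: 0.0253
grasp_force: 1.2
```

Request:
carry_out(translation=[[0,0,0],[0,0,0],[0,0,0],[0,0,0]], spin=[0,0,0,0], claw=1, squeeze=30)

```text
time_s: 18.35
eef_pos: [0.6461, -0.1102, 0.1978]
orientation: [-3.141, 0.0, -1.789]
force: [0.6, 0.7, 2.2]
opening: 0.0093
grasp_force: 29.3
```

Request:
carry_out(translation=[[0,14.5,-4],[0,14.5,-2.5],[0,14.5,-1],[0,14.5,0],[0,0,0]], spin=[0,0,0,0,0])

```text
time_s: 18.98
eef_pos: [0.5893, -0.0976, 0.2069]
orientation: [-3.139, -0.0, -1.789]
force: [-1.4, 1.5, 9.7]
opening: 0.0098
grasp_force: 31.1
```

Request:
carry_out(translation=[[0,14.5,2],[0,14.5,3],[0,13.5,5],[0,13.5,6],[0,0,0]], spin=[0,0,0,0,0])

```text
time_s: 19.6
eef_pos: [0.5336, -0.0853, 0.1893]
orientation: [3.14, -0.0, -1.789]
force: [-5.5, 0.0, 4.6]
opening: 0.0095
grasp_force: 31.5
```

Request:
carry_out(translation=[[0,12.5,7.5],[0,12,8.5],[0,10.5,10],[0,10.5,10.5],[0,0,0]], spin=[0,0,0,0,0])

```text
time_s: 20.23
eef_pos: [0.4896, -0.0755, 0.1519]
orientation: [3.14, -0.0, -1.79]
force: [-0.4, -0.7, -3.6]
opening: 0.0094
grasp_force: 31.3
```

Request:
carry_out(translation=[[0,8.5,12],[0,8,12],[0,6.5,13],[0,0,0]], spin=[0,0,0,0])

```text
time_s: 20.72
eef_pos: [0.4682, -0.0708, 0.1153]
orientation: [-3.141, 0.0, -1.79]
force: [4.6, -1.9, -6.1]
opening: 0.0095
grasp_force: 31.4
```

Request:
carry_out(translation=[[0,3,6],[0,2,6],[0,0,2],[0,0,2],[0,0,0]], spin=[0,0,0,0,0])

```text
time_s: 21.35
eef_pos: [0.4633, -0.0697, 0.1013]
orientation: [-3.141, -0.0, -1.789]
force: [-1.3, 0.2, 11.8]
opening: 0.0098
grasp_force: 32.9
```

Request:
carry_out(translation=[[0,0,1],[0,0,1],[0,0,0],[0,0,-2]], spin=[0,0,0,0])

```text
time_s: 21.85
eef_pos: [0.4633, -0.0697, 0.1014]
orientation: [-3.141, -0.0, -1.789]
force: [2.3, -0.1, 1.2]
opening: 0.0097
grasp_force: 31.9
```

Request:
carry_out(translation=[[0,0,0],[0,0,0],[0,0,0],[0,0,0]], spin=[0,0,0,0], claw=0.5)

```text
time_s: 22.35
eef_pos: [0.4628, -0.0695, 0.0995]
orientation: [3.141, 0.0, -1.789]
force: [0.1, -0.2, 0.4]
opening: 0.0428
grasp_force: 0.0
```

Request:
carry_out(translation=[[0,0,-15],[0,0,-30],[0,0,-50],[0,0,-30],[0,0,-10],[0,0,0]], spin=[0,0,0,0,0,0])

```text
time_s: 23.1
eef_pos: [0.4632, -0.0696, 0.2352]
orientation: [-3.141, -0.0, -1.789]
force: [-1.0, 0.4, -1.0]
opening: 0.0425
grasp_force: 0.0
```

```bash
python3 - <<'E'
from h import *
s=get_state();print(s["eef_pos"].round(4),s["q"].round(3))
a=save("side","side7")[200:400,250:450,::-1];b=save("wrist","wrist7")
o=np.zeros((600,800,3),np.uint8);o[:600,:600]=cv2.resize(a,None,fx=3,fy=3,interpolation=2)
o[:200,600:]=b[0:200,250:450,::-1]
cv2.imwrite('pics/c7.png',o)
E
```

```text
[ 0.4632 -0.0696  0.2352] [-0.43  -0.3   -0.276  1.594 -0.    -1.782]
```

View pics/c7.png

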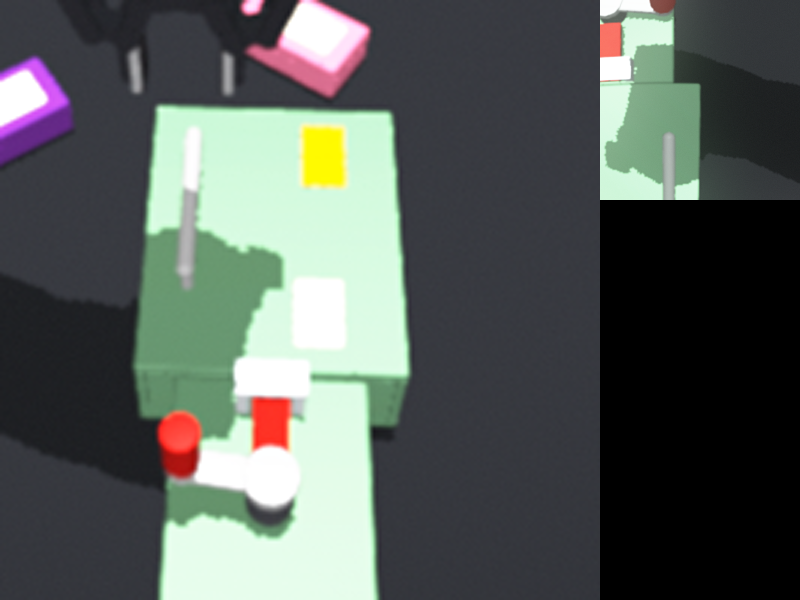

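The crop shows the lid fully shut, flush on the rim. The knob top is at side px (310,343) and the hub at (340.7,358.7). I'll refine the hub and knob positions and work out the arc steps.

```bash
cat > arc.py <<'E'
import sys
from h import *
hub=np.array([float(sys.argv[1]),float(sys.argv[2])]);R=.05
s=get_state();p=s["eef_pos"];y=s["orientation"][2];tx=np.array([np.cos(y),np.sin(y)]);ty=np.array([np.sin(y),-np.cos(y)])
d=p[:2]-hub;a=np.arctan2(d[1],d[0]);print("r",np.hypot(*d),"ang",a)
n=int(sys.argv[3]);st=.2;q=p[:2];out=[]
for i in range(1,n+1):
    t=hub+R*np.array([np.cos(a-st*i),np.sin(a-st*i)]);e=(t-q)*1000;q=t
    out.append([float(round(e@tx,1)),float(round(e@ty,1)),0])
print(out)
E
python3 - <<'E'
from h import *
S=camera_model("side");C=camera_model("scene");m=camera_model("wrist");f=lambda u,v:(250+u/3,200+v/3)
L=[onz(S,*f(*p),.078) for p in((157,107),(393,112),(408,375),(136,368))];c=np.mean(L,0);print(np.array(L).round(3),c.round(4))
a=grab_frame("scene").astype(int);r=((a[:,:,0]>140)&(a[:,:,1]<70)&(a[:,:,2]<70)).astype(np.uint8);r[:,400:]=0
k,l,st,ce=cv2.connectedComponentsWithStats(r)
for i in range(1,k):
    if st[i,4]>15:print(st[i],ce[i])
i=1+np.argmin(st[1:,1]+1000*(st[1:,4]<30))
x,y,w,h,_=st[i]
print("knob scene mid",onz(C,*ce[i],.135),"side top",onz(S,*f(180,429),.156),"side mid",onz(S,*f(180,444),.135))
for d in(.17,.175,.18):
    e=L[1]+L[0]-L[2]-L[3];e/=np.linalg.norm(e);print(d,c-e*d)
E
```

```text
[[ 0.457  0.032  0.078]
 [ 0.625 -0.004  0.078]
 [ 0.579 -0.198  0.078]
 [ 0.415 -0.163  0.078]] [ 0.5189 -0.0831  0.078 ]
[242 116  10  17 132] [246.75      123.6969697]
[240 155   7   5  21] [243.04761905 157.14285714]
knob scene mid [ 0.42920116 -0.2421299   0.135     ] side top [ 0.4334493  -0.23605142  0.156     ] side mid [ 0.43278552 -0.23596011  0.135     ]
0.17 [ 0.48166991 -0.24896605  0.078     ]
0.175 [ 0.48057503 -0.2538447   0.078     ]
0.18 [ 0.47948015 -0.25872335  0.078     ]
```

Request:
carry_out(translation=[[25,-1,0],[42,-2,0],[42,-2,0],[42,-2,0],[17,0,0],[0,0,0]], spin=[0,0,0,0,0,0])

```text
time_s: 24.0
eef_pos: [0.4329, -0.2352, 0.234]
orientation: [3.14, 0.001, -1.791]
force: [-0.3, 0.0, -0.3]
opening: 0.0425
grasp_force: 0.0
```

```bash
python3 - <<'E'
from h import *
s=get_state();print(s["eef_pos"].round(4),s["q"].round(3))
m=camera_model("wrist");S=camera_model("side")
V=np.array(m["view"]);print((-V[:3,:3].T@V[:3,3]).round(3))
for n in("wrist","side","scene"):
    a=save(n,n+"8").astype(int);r=((a[:,:,0]>110)&(a[:,:,1]<60)&(a[:,:,2]<60)).astype(np.uint8)
    k,l,st,ce=cv2.connectedComponentsWithStats(r)
    for i in range(1,k):
        if st[i,4]>25 and st[i,2]<70 and (n!="side" or st[i,1]>300):
            x,y,w,h,A=st[i]
            print(n,st[i],ce[i].round(1),onz(camera_model(n),*ce[i],.145,n=="wrist").round(4))
C=camera_model("scene")
for nm,M in(("side",S),("scene",C)):
    print(nm,"knob expected top/bot",proj(M,(.4335,-.2353,.156)),proj(M,(.4335,-.2353,.114)))
E
```

```text
[ 0.4329 -0.2352  0.234 ] [-0.764 -0.222 -0.212  1.582  0.    -2.115]
[ 0.415 -0.311  0.375]
side [335 333  10  15 143] [339.6 339.8] [ 0.4819 -0.2354  0.145 ]
side [303 339  13  20 212] [309.  348.3] [ 0.4309 -0.2399  0.145 ]
side [ 56 351  27   6  45] [ 69.5 354.7] [ 0.0554 -0.1802  0.145 ]
scene [242 116  10  17 136] [246.9 124. ] [ 0.4416 -0.2249  0.145 ]
side knob expected top/bot (np.float64(309.95710464104303), np.float64(342.5342823787896)) (np.float64(310.76125091101846), np.float64(352.2678168070853))
scene knob expected top/bot (np.float64(246.16002683146615), np.float64(117.72447532594443)) (np.float64(248.15063383817872), np.float64(132.32604205682753))
```

Request:
carry_out(translation=[[0,0,25],[0,0,25],[0,0,20],[0,0,10],[0,0,0]], spin=[0,0,0,0,0])

```text
time_s: 24.78
eef_pos: [0.4332, -0.2346, 0.1545]
orientation: [3.141, 0.0, -1.789]
force: [-0.6, -0.9, 0.5]
opening: 0.0426
grasp_force: 0.0
```

Request:
carry_out(translation=[[0,0,12],[0,0,12],[0,0,7],[0,0,0]], spin=[0,0,0,0])

```text
time_s: 25.28
eef_pos: [0.433, -0.2348, 0.1231]
orientation: [3.141, 0.001, -1.789]
force: [0.2, 0.3, 0.3]
opening: 0.0426
grasp_force: 0.0
```

Request:
carry_out(translation=[[0,0,0],[0,0,0],[0,0,0],[0,0,0]], spin=[0,0,0,0], claw=1, squeeze=20)

```text
time_s: 25.78
eef_pos: [0.4324, -0.2349, 0.1244]
orientation: [3.14, -0.0, -1.79]
force: [-8.2, 2.4, 4.8]
opening: 0.0213
grasp_force: 20.9
```

```bash
python3 arc.py 0.4798 -0.2525 34
```

```text
r 0.050551156270699546 ang 2.786463195077008
[[-9.6, -2.9, 0], [-9.0, -4.2, 0], [-8.0, -5.9, 0], [-6.7, -7.4, 0], [-5.1, -8.6, 0], [-3.3, -9.4, 0], [-1.3, -9.9, 0], [0.7, -10.0, 0], [2.6, -9.6, 0], [4.5, -8.9, 0], [6.2, -7.9, 0], [7.6, -6.5, 0], [8.7, -4.8, 0], [9.5, -3.0, 0], [9.9, -1.0, 0], [9.9, 0.9, 0], [9.6, 2.9, 0], [8.8, 4.7, 0], [7.7, 6.4, 0], [6.2, 7.8, 0], [4.6, 8.9, 0], [2.7, 9.6, 0], [0.8, 10.0, 0], [-1.2, 9.9, 0], [-3.2, 9.5, 0], [-5.0, 8.6, 0], [-6.6, 7.5, 0], [-8.0, 6.0, 0], [-9.0, 4.3, 0], [-9.7, 2.4, 0], [-10.0, 0.5, 0], [-9.9, -1.5, 0], [-9.4, -3.5, 0], [-8.5, -5.2, 0]]
```

Request:
carry_out(translation=[[-9.5,-2.5,0],[-9,-4.2,0],[-8,-5.9,0],[-6.7,-7.4,0],[0,0,0]], spin=[0,0,0,0,0])

```text
time_s: 26.4
eef_pos: [0.4604, -0.2055, 0.1244]
orientation: [3.141, 0.002, -1.788]
force: [-1.5, 7.6, 5.0]
opening: 0.0216
grasp_force: 21.0
```

```bash
python3 arc.py 0.4798 -0.2525 6
```

```text
r 0.050815709653759346 ang 1.9626106564912738
[[-4.2, -9.2, 0], [-3.0, -9.5, 0], [-1.1, -9.9, 0], [0.9, -9.9, 0], [2.9, -9.6, 0], [4.7, -8.8, 0]]
```

Request:
carry_out(translation=[[-5.1,-8.6,0],[-3.3,-9.5,0],[-1.3,-10,0],[0.7,-10,0],[2.6,-9.7,0],[4.5,-9,0],[6.2,-7.9,0],[7.6,-6.5,0],[0,0,0]], spin=[0,0,0,0,0,0,0,0,0])

```text
time_s: 27.52
eef_pos: [0.5271, -0.2362, 0.1243]
orientation: [-3.141, -0.003, -1.791]
force: [-3.9, -2.7, 3.7]
opening: 0.0211
grasp_force: 21.0
```

```bash
python3 arc.py 0.4798 -0.2525 23
```

```text
r 0.04999912702995639 ang 0.331326222908144
[[9.0, -4.4, 0], [9.7, -2.5, 0], [10.0, -0.5, 0], [9.9, 1.5, 0], [9.4, 3.4, 0], [8.5, 5.2, 0], [7.3, 6.8, 0], [5.8, 8.1, 0], [4.1, 9.1, 0], [2.2, 9.7, 0], [0.2, 10.0, 0], [-1.8, 9.8, 0], [-3.7, 9.3, 0], [-5.5, 8.4, 0], [-7.0, 7.1, 0], [-8.3, 5.6, 0], [-9.2, 3.8, 0], [-9.8, 1.9, 0], [-10.0, -0.1, 0], [-9.8, -2.1, 0], [-9.2, -4.0, 0], [-8.2, -5.7, 0], [-6.9, -7.2, 0]]
```

Request:
carry_out(translation=[[9,-4.4,0],[9.7,-2.5,0],[10,-0.5,0],[9.9,1.5,0],[9.4,3.4,0],[8.5,5.2,0],[7.3,6.8,0],[5.8,8.1,0],[0,0,0]], spin=[0,0,0,0,0,0,0,0,0])

```text
time_s: 28.65
eef_pos: [0.4943, -0.2994, 0.1243]
orientation: [-3.141, -0.001, -1.791]
force: [-2.2, 0.3, 5.3]
opening: 0.0213
grasp_force: 21.0
```

```bash
python3 arc.py 0.4798 -0.2525 16
```

```text
r 0.04906353154158241 ang -1.2707512588491356
[[4.9, 8.7, 0], [2.2, 9.7, 0], [0.2, 10.0, 0], [-1.8, 9.8, 0], [-3.7, 9.3, 0], [-5.5, 8.3, 0], [-7.0, 7.1, 0], [-8.3, 5.6, 0], [-9.2, 3.8, 0], [-9.8, 1.9, 0], [-10.0, -0.1, 0], [-9.8, -2.1, 0], [-9.2, -4.0, 0], [-8.2, -5.7, 0], [-6.9, -7.2, 0], [-5.3, -8.5, 0]]
```

Request:
carry_out(translation=[[4.2,8.7,0],[2.2,9.7,0],[0.2,10,0],[-1.8,9.8,0],[-3.7,9.3,0],[-5.5,8.3,0],[-7,7.1,0],[-8.3,5.6,0],[0,0,0]], spin=[0,0,0,0,0,0,0,0,0])

```text
time_s: 29.78
eef_pos: [0.4309, -0.2637, 0.1242]
orientation: [3.14, -0.001, -1.79]
force: [-5.0, 0.2, 9.1]
opening: 0.0212
grasp_force: 21.4
```

```bash
python3 arc.py 0.4798 -0.2525 7
```

```text
r 0.0502081238914306 ang -2.915633758357339
[[-9.5, 3.2, 0], [-9.9, 1.4, 0], [-10.0, -0.6, 0], [-9.7, -2.5, 0], [-9.0, -4.4, 0], [-7.9, -6.1, 0], [-6.5, -7.5, 0]]
```

Request:
carry_out(translation=[[-9.4,3.4,0],[-9.9,1.4,0],[-10,-0.6,0],[0,0,0]], spin=[0,0,0,0])

```text
time_s: 30.28
eef_pos: [0.4329, -0.2335, 0.1242]
orientation: [3.139, 0.0, -1.789]
force: [-7.5, 5.4, 13.6]
opening: 0.0216
grasp_force: 21.8
```

Request:
carry_out(translation=[[-5,-1,0],[0,0,0],[0,0,0]], spin=[0,0,0])

```text
time_s: 30.65
eef_pos: [0.4348, -0.2292, 0.1242]
orientation: [3.139, 0.0, -1.79]
force: [-8.2, 3.6, 13.0]
opening: 0.0211
grasp_force: 21.8
```

```bash
python3 arc.py 0.4798 -0.2525 2
```

```text
r 0.050660958449472666 ang 2.662995244343292
[[-9.2, -4.2, 0], [-8.5, -5.3, 0]]
```

Request:
carry_out(translation=[[-4.5,-2.3,0],[0,0,0],[0,0,0]], spin=[0,0,0])

```text
time_s: 31.02
eef_pos: [0.4366, -0.2259, 0.124]
orientation: [3.136, -0.002, -1.79]
force: [-15.8, 1.1, 16.2]
opening: 0.0213
grasp_force: 22.3
```

Request:
carry_out(translation=[[-4,-2.4,0],[0,0,0],[0,0,0]], spin=[0,0,0])

```text
time_s: 31.4
eef_pos: [0.4375, -0.2234, 0.1239]
orientation: [3.131, -0.005, -1.792]
force: [-30.2, -3.8, 20.4]
opening: 0.0214
grasp_force: 23.2
```

```bash
python3 arc.py 0.4798 -0.2525 2
```

```text
r 0.051356122627256244 ang 2.538588102981551
[[-8.3, -5.9, 0], [-7.8, -6.3, 0]]
```

Request:
carry_out(translation=[[2,1.5,0],[0,0,0]], spin=[0,0])

```text
time_s: 31.65
eef_pos: [0.4372, -0.2237, 0.124]
orientation: [3.134, -0.001, -1.791]
force: [-21.0, 3.3, 17.9]
opening: 0.0216
grasp_force: 22.6
```

Request:
carry_out(translation=[[0,0,0],[0,0,0],[0,0,0],[0,0,0]], spin=[0,0,0,0], claw=0.5)

```text
time_s: 32.15
eef_pos: [0.4409, -0.2241, 0.1236]
orientation: [3.141, 0.0, -1.789]
force: [-1.0, 0.5, 0.2]
opening: 0.043
grasp_force: 0.0
```

Request:
carry_out(translation=[[0,0,-15],[0,0,-25],[0,0,-40],[0,0,-40],[0,0,0]], spin=[0,0,0,0,0])

```text
time_s: 32.78
eef_pos: [0.4422, -0.2253, 0.2482]
orientation: [-3.136, -0.003, -1.789]
force: [-0.4, -0.3, 0.6]
opening: 0.0428
grasp_force: 0.0
```

Request:
carry_out(translation=[[-40,0,0],[-50,0,0],[-50,0,0],[-50,0,0],[-30,0,0],[0,0,0],[0,0,0]], spin=[0,0,0,0,0,0,0])

```text
time_s: 33.65
eef_pos: [0.4885, -0.0098, 0.2436]
orientation: [3.141, -0.0, -1.789]
force: [0.1, -0.9, -0.3]
opening: 0.0424
grasp_force: 0.0
```

```bash
python3 - <<'E'
from h import *
s=get_state();print(s["eef_pos"].round(4),s["force"].round(1))
S=camera_model("side")
for n in("side","scene"):
    a=save(n,n+"9").astype(int);r=((a[:,:,0]>110)&(a[:,:,1]<60)&(a[:,:,2]<60)).astype(np.uint8)
    k,l,st,ce=cv2.connectedComponentsWithStats(r)
    for i in range(1,k):
        if st[i,4]>12 and st[i,2]<70 and (n!="side" or st[i,1]>280):print(n,st[i],ce[i].round(1),onz(camera_model(n),*ce[i],.135).round(4))
# prediction of side knob centre at hub angles, relative to the start angle 2.786
for a in(2.786,2.6,2.54,2.5,2.4):
    p=np.array([.4798+.05*np.cos(a),-.2525+.05*np.sin(a)])
    print(a,np.round(proj(S,[*p,.135]),1),np.round(proj(camera_model("scene"),[*p,.135]),1))
E
```

```text
[ 0.4885 -0.0098  0.2436] [ 0.1 -0.9 -0.3]
side [336 306   9  13 115] [340. 312.] [ 0.4938 -0.1837  0.135 ]
side [ 87 323  27  16 101] [ 99.7 332.6] [ 0.0906 -0.1458  0.135 ]
side [ 55 332  17   8  36] [ 63.6 336.2] [ 0.0326 -0.1412  0.135 ]
side [335 333  11   2  22] [340.  333.5] [ 0.4858 -0.2212  0.135 ]
side [304 339  13  14 105] [310.7 346.5] [ 0.4343 -0.2338  0.135 ]
scene [243 119  11  16 126] [248.  126.3] [ 0.4363 -0.2287  0.135 ]
scene [241 159  12   7  23] [246.8 162.7] [ 0.5488 -0.0982  0.135 ]
2.786 [310.  347.5] [247.4 125.1]
2.6 [311.6 342. ] [248.3 126.6]
2.54 [312.3 340.4] [248.4 127.2]
2.5 [312.9 339.3] [248.5 127.5]
2.4 [314.4 336.7] [248.5 128.5]
```

The knob has moved about 6.55 rad and met a firm stop. The red bar now reaches over the lid at side px (340,312), and the gripper is clear.

```bash
python3 -c "
from workcell import *
print(close_job())"
```

```text
the job is handed in; nothing more can be done
None
```

I handed the job in at about 34 s; no verdict came back. The box was last seen flat and centred in the chamber, the lid is shut, and the crank turned about 6.55 rad to its stop, so the red bar locks the lid. After the first set-down I re-gripped and lifted the box by mistake, then set it down again gently.

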